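Present the order code and the red-lid jar to the counter scanner

ROBOT

A 6-joint arm with a two-finger parallel gripper is mounted at the origin on the work surface. World frame = base frame: x ahead of the robot, y to its left, z up, the work surface at z = 0. Lengths are in mm, angles in rad, forces in N, time in s.
With the tool pointing down it reaches from about 325 to 875 mm from the base axis. Payload 4.4 kg.
Tool frame: the origin (TCP) lies between the finger pads; the fingertips stand 11 mm ahead of it and the grasp point (between the pads) lies 8 mm behind it; z points along the fingers, y is the line along which they close (so a half turn about z gives the same grasp; the last joint's range is limited). The gripper opens to 85 mm and grips with 20 to 120 N. Pads are 22 mm wide; open, the fingers measure 114 mm over their backs; the gripper's body (76 mm by 85 mm) begins 54 mm behind the grasp point. The pads swing forward as they close: fully open they stand 13 mm farther back than shut.
Start: joints at [-1.27, 0.207, 1.542, -0, 1.393, -0.15], TCP at [251.025, -517.314, 214.482] pointing down, gripper open.
Joint ranges: [-2.73, 2.73], [-0.86, 2.22], [0.23, 2.46], [-1.11, 4.25], [0.08, 2.63], [-2.82, 2.82]. Speed limits (rad/s): [2.79, 2.79, 3.14, 3.14, 3.14, 3.14].

INTERFACE

Orientations are given as a unit quaternion [x, y, z, w].
In Python, from plant import manip gives the robot as it stands.
- The arm moves only by the shell command python3 -m jog 'ROWS'. ROWS is text: rows parted by semicolons, each of 7 numbers parted by spaces: the shift along the tool's x, y, z in m, then the turn, a rotation vector about the tool's x, y, z in rad, then the finger opening in m, from 0 to 0.0854. A call has 1 to 12 rows; each row shifts and turns the commanded pose from where the row before left it, along the tool's axes as they then stand; what a row does not reach is not made up. A row lasts 1/10 s, in which the tool goes at most 50 mm and 8.59 degrees, less where a joint would pass 70% of its speed; a pose out of reach is approached as far as the arm can. A call with a gripper value outside its range is refused whole. The fingers move at their own pace and stop on an object; the grip force is fixed at half the most. Time passes only in rows, so rows that do not move let the fingers close. It gives the time, the measured TCP pose, the force, the opening and the grip force at its end, in the units of the state.
- manip.sense(): the state, without advancing time (a new reading comes with each control period).
- manip.snapshot(name): name is "side" or "top"; returns (picture, depth): 400x640x3 uint8, blue, green, red; 400x640 float32, mm along the optical axis (not along the pixel's ray), 0 where there is no reading.
- manip.camera_model(name): a dict with "fovy" (degrees; the focal length in pixels is half the picture's height over the tangent of half this angle, whatever the lens; pixels are square), "cx", "cy" (the principal point, pixels), "distortion" ([k1, k2, p1, p2, k3] as OpenCV has them; the pictures are not rectified), "world_to_cam" (4x4, takes a point from world to camera coordinates). Camera axes: x right, y down, z forward; pixel columns grow to the right and rows downward; lengths in mm; the calibration is good to about 2 mm. A picture is of the moment at which its call begins. camera_model takes no time and is no camera call.
- manip.hand_in(): hands the job in; it is judged then, once.
The state is a dict: "t": time; "joint_positions": joint angles; "qd": joint speeds; "joint_efforts": joint torques, N m; "ee_pos": TCP position; "orientation": TCP orientation; "force": force on the tool from outside, world axes, zero at the start; "wrist_torque": the same for the moment, N m; "opening": finger opening in mm; "grip_force": force on a finger pad.
Only numpy, scipy, OpenCV 4.12 (cv2) and the standard library are available. Lean on these libraries where they do the work, as an engineer would, in place of code of your own. Each camera call takes 0.05 s, during which the arm holds its last target. There are 200 camera calls.

TASK

Get both codes of this order ready for the scanner: first flip the hinged grey order plate all the way over (its orange tab is a handy grip), so that it lies flat on its other side with the barcode up, then turn the jar carousel until the jar with the red lid faces the scanner squarely, right over the orange pointer on the carousel's foot. Finish while still firmly holding the carousel still there in the gripper, for instance by the red lid: do not let go. Leave the pencil box, cutter, mouse and tape measure where they are.

Things in the scene. Friction and masses are not known exactly. Their poses are not given: they have to be found in the camera images.
- carousel_base: Fixed black round foot of the jar carousel, 224 mm across, 20 mm high, on the counter. Origin at the centre of its underside, on the carousel's turning axis; z up; its +x axis points to the front, that is along the orange pointer to the scanner.
- front_mark (a point): Tip of the orange pointer on the carousel foot, 139 mm out from the turning axis along the foot's +x, 12 mm above the counter. Straight beyond it, 300 mm from the axis, stands the fixed black hand scanner in its stand (187 mm tall, foot 100 mm across), its red window looking at the carousel; its head comes no nearer than 235 mm to the axis.
- carousel: Turning part: plywood disc 210 mm across, top 32 mm above the counter, with five clear jars fixed on it, 72 degrees apart on a 75 mm radius; one lid red, the others grey, blue, white, grey; 42 mm gaps between lids. Low metal stub in the middle, top 67 mm up. Origin on the axis, +x to the red-lid jar. Turns endlessly either way, friction 0.12 N m (1.6 N at a jar), stays where left.
- red_lid (a point): Centre of the top face of the red lid (round, 46 mm across, 22 mm high, below this point; the jar under it is 43 mm thick); 75 mm from the turning axis, 122 mm above the counter; all lids are alike in size. The jar's barcode label faces outward.
- code_plate (a joint): Angle of the hinged order plate: 0 as it starts, lying flat with its plain grey face up; 1.57 upright; 3.14 (stop) lying flat on the other side with its white barcode face up. It swings freely and falls to whichever side it leans. Plate 68 mm from hinge to edge, 90 mm along the hinge, 6 mm thick, 80 g.
- plate_hinge (a point): Middle of the plate's hinge axis, 30 mm above the counter, on a fixed wooden stand (sole 170 by 112 mm, 6 mm thick). This frame's y axis runs along the hinge; z up; the plate lies towards -x at the start and towards +x when flipped.
- plate_tab (a point): Middle of the orange tab: a round bar 10 mm thick, parallel to the hinge, 65 mm from it, sticking out 53 mm from the plate's side towards the hinge frame's -y (this point: 76 mm along -y, 31 mm beyond the plate's side). With the plate flat on either side the bar's centre is 30 mm above the bare counter (the stand's sole ends 20 mm short of this point).
- pencil_box: Loose clear open box of flat pencils, 75 by 95 mm, pencils to 120 mm high; leave alone. Origin at the centre of its underside.
- cutter: Loose yellow cutter knife lying flat, 150 by 30 by 22 mm; leave alone. Origin at the centre of its underside, x along its length.
- mouse: Loose grey computer mouse, 100 by 58 by 37 mm; leave alone. Origin at the centre of its underside.
- tape_measure: Loose yellow tape measure standing on the counter, 68 by 34 by 66 mm; leave alone. Origin at the centre of its underside.
There are look-alikes about, which are no part of the job. There is more than one size of the part that bears code_plate; the job needs the largest.

How it is judged (in metres and radians):
On the way, in this order (a step that is already met when the one before it is completed fails the run):
1. the order plate is flipped fully over, barcode up (value of joint code_plate above 2.95 rad), for 0.3 s.
2. the red-lid jar faces the scanner and the carousel is held still (y of red_lid in the frame of carousel_base between -0.011 and 0.011 m and x of red_lid in the frame of carousel_base above 0.05 m and contact force between the fingers and carousel above 2 N and angular speed of carousel below 0.08 rad/s), for 0.3 s.
At the end, for the whole second after the job is handed in: The order plate lies flipped (joint above 2.95 rad); the red lid's centre is within 11 mm (about 8 degrees) of the line from the carousel's axis to the scanner, on the scanner's side; the fingers bear on the carousel with more than 2 N and it does not turn (below 0.08 rad/s) (all of step 2 and value of joint code_plate above 2.95 rad); the arm keeps its last pose, push and grip.
It fails at once if the pencil box is moved more than 25 mm (distance of pencil_box from where it was at the start of the episode above 0.025 m).
It fails at once if the cutter is moved more than 25 mm (distance of cutter from where it was at the start of the episode above 0.025 m).
It fails at once if the mouse is moved more than 25 mm (distance of mouse from where it was at the start of the episode above 0.025 m).
It fails at once if the tape measure is moved more than 25 mm (distance of tape_measure from where it was at the start of the episode above 0.025 m).
It also fails if it takes over 58 s, if anything falls off the work surface, if the arm or the gripper's body presses on something with over 40 N, if the wrist force passes 120 N, or if a joint passes its speed limit or range.

## Working session

There is one attempt and no reset: what is moved stays moved. The work goes in short steps, Python scripts to look and compute and a shell command to move; the robot and the scene stay as the last step left them, time stands still between calls to the robot, and variables do not carry over. Pictures are saved under pics/ and viewed, at most 10 in all, crops included, and the job is handed in when it is done.

```bash
mkdir -p pics
cat > h.py <<'E'
import numpy as np, cv2
from plant import manip
def model(n):
    m=manip.camera_model(n); f=200/np.tan(np.radians(m["fovy"])/2)
    return np.array([[f,0,m["cx"]],[0,f,m["cy"]],[0,0,1]]),np.array(m["distortion"]),np.array(m["world_to_cam"])
def ray(n,uv):
    K,d,T=model(n); p=cv2.undistortPoints(np.array([[uv]],float),K,d)[0,0]
    R=T[:3,:3];c=-R.T@T[:3,3]; return c,R.T@np.array([p[0],p[1],1])
def onz(n,uv,z):
    c,r=ray(n,uv); return c+r*(z-c[2])/r[2]
E
python3 - <<'E'
from h import *
for n in("top","side"):
    p,d=manip.snapshot(n); cv2.imwrite(f"pics/{n}0.png",p); np.save(n+"d.npy",d)
    K,D,T=model(n); print(n,K[0,0],-T[:3,:3].T@T[:3,3],T[2,:3])
print(manip.sense())
E
```

```text
top 444.2353119703008 [ 319.89369012  -38.66206991 1169.10999264] [ 2.17910850e-01  3.88850406e-04 -9.75968601e-01]
side 456.7034359911514 [ 438.40284629 1148.57240659  938.27461694] [ 0.07140893 -0.81538253 -0.57450161]
{'t': 0.1, 'joint_positions': array([-1.26952229e+00,  2.07347275e-01,  1.54281467e+00,  1.08484396e-05,
        1.39353522e+00, -1.50500455e-01]), 'qd': array([ 0.00080377, -0.00132439, -0.00278765,  0.00064898,  0.0015953 ,
        0.00278878]), 'joint_efforts': array([ 3.26604213e-04, -3.84091079e+01, -2.92548269e+01, -1.04662120e-04,
        4.86388002e-03,  2.64045929e-05]), 'ee_pos': array([ 250.7978362 , -516.61269335,  213.43314565]), 'orientation': array([ 9.74595450e-01,  2.23970092e-01, -7.39278237e-05, -1.04966664e-03]), 'force': array([ 0.73631137, -0.14593696, -0.16445522]), 'wrist_torque': array([-0.02581623, -0.02185296, -0.03931272]), 'grip_force': 0.0, 'opening': 85.4811162264813}
```

View pics/top0.png

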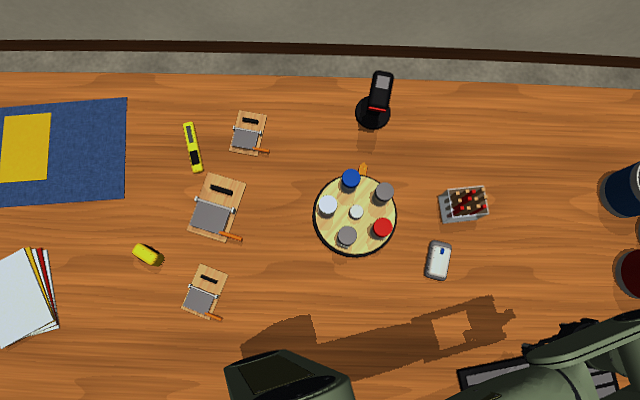

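View pics/side0.png

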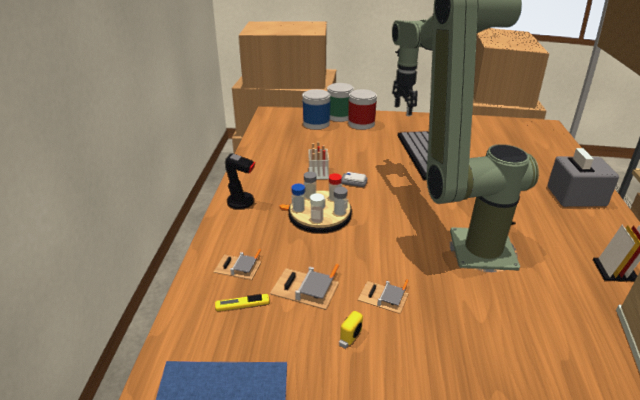

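The top view shows three hinged plates. The largest is at about (215,207), with its tab at (231,239). The carousel is at (355,213), with the red lid at (383,227) and the pointer at (363,168). The scanner is at (375,100). I'll measure with masks next.

Run:
```python
from h import *
p=cv2.imread("pics/top0.png"); h=cv2.cvtColor(p,cv2.COLOR_BGR2HSV); d=np.load("topd.npy")
def blob(nm,lo,hi,box,z):
    m=cv2.inRange(h,lo,hi); k=np.zeros_like(m); x0,y0,x1,y1=box; k[y0:y1,x0:x1]=m[y0:y1,x0:x1]
    n,l,s,c=cv2.connectedComponentsWithStats(k)
    i=1+np.argmax(s[1:,4]); cnt=np.argwhere(l==i)[:,::-1].astype(np.float32)
    W=np.array([onz("top",q,z)[:2] for q in cnt]); r=cv2.minAreaRect(W.astype(np.float32))
    print(nm,s[i],c[i].round(1),"mean",W.mean(0).round(1),"rect",np.round(cv2.boxPoints(r)).tolist(),np.round(r[1]))
    return W
blob("tab",(3,150,120),(16,255,255),(215,225,250,250),30)
blob("plate",(0,0,60),(179,60,200),(180,195,240,245),33)
blob("red",(0,150,80),(4,255,255),(365,210,400,245),122)
blob("ptr",(5,180,150),(16,255,255),(350,155,375,178),12)
# disc: yellow + dark ring
blob("blue",(105,120,60),(125,255,255),(335,160,365,195),122)
m=cv2.inRange(h,(0,0,0),(179,255,60)); k=np.zeros_like(m);k[165:265,305:405]=m[165:265,305:405]
c=max(cv2.findContours(k,cv2.RETR_EXTERNAL,cv2.CHAIN_APPROX_NONE)[0],key=len)
W=np.array([onz("top",q[0],20)[:2] for q in cv2.convexHull(c)],np.float32); print("foot",cv2.fitEllipse(W))
c=[q for q in [(356,212)]]; print("stub",onz("top",c[0],67))
cv2.imwrite("pics/crop.png",np.hstack([cv2.resize(p[160:260,170:270],None,fx=4,fy=4,interpolation=2),cv2.resize(p[160:260,305:405],None,fx=4,fy=4,interpolation=2)]))
```

```text
tab [215 225  35  25 669] [235.  238.4] mean [467.  161.4] rect [[438.0, 212.0], [441.0, 124.0], [503.0, 126.0], [500.0, 214.0]] [62. 89.]
plate [190 196  42  39 962] [209.5 215.8] mean [523.8 231.4] rect [[473.0, 199.0], [546.0, 176.0], [576.0, 273.0], [503.0, 296.0]] [102.  77.]
red [374 218  18  19 268] [382.4 226.9] mean [ 492.6 -204.6] rect [[471.0, -225.0], [514.0, -225.0], [514.0, -185.0], [471.0, -185.0]] [41. 44.]
ptr [359 161   9   8  19] [362.5 164.1] mean [ 682.3 -169. ] rect [[671.0, -159.0], [677.0, -182.0], [693.0, -178.0], [686.0, -155.0]] [16. 23.]
blue [342 169  19  18 260] [350.7 177.6] mean [ 612.5 -127.8] rect [[591.0, -107.0], [592.0, -151.0], [635.0, -150.0], [634.0, -106.0]] [43. 44.]
foot ((540.2041625976562, -146.37628173828125), (221.44203186035156, 223.11802673339844), 54.54420852661133)
stub [ 538.03065049 -146.64130351   67.        ]
```

View pics/crop.png

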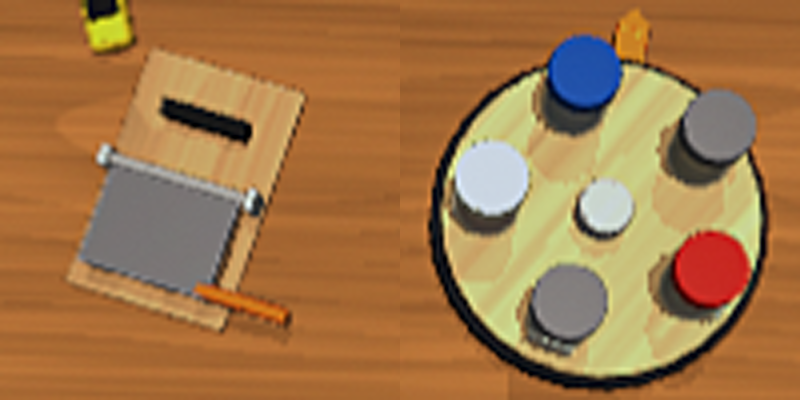

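The crop shows the hinge knobs at about (196.3,198.8) and (233.0,210.5) and the tab running from (219.5,232.5) to (242.3,239.5). The pointer tip is at (364.2,162.8).

Run:
```python
from h import *
a,b=[onz("top",q,32)[:2] for q in((196.3,198.8),(233,210.5))]
t0,t1=[onz("top",q,31)[:2] for q in((219.5,232.5),(242.3,239.5))]
y=(a-b)/np.linalg.norm(a-b); x=np.array([y[1],-y[0]]); H=(a+b)/2
print("hinge",H,"len",np.linalg.norm(a-b),"yang",np.degrees(np.arctan2(y[1],y[0])))
ty=(t0-t1)/np.linalg.norm(t0-t1);print("tab",t0,t1,np.linalg.norm(t0-t1),"ang",np.degrees(np.arctan2(ty[1],ty[0])))
print("tab pred",H-65*x-76*y,"tab in frame",[(q-H)@x for q in(t0,t1)],[(q-H)@y for q in(t0,t1)],"x",x)
C=np.array([539.5,-146.5]); P=onz("top",(364.2,162.8),12)[:2]; R=np.array([492.6,-204.6])
for n,q in(("ptr",P),("red",R),("blue",np.array([612.5,-127.8]))): v=q-C; print(n,q,np.hypot(*v),np.degrees(np.arctan2(v[1],v[0])))
print("scanner",onz("top",(372,118),20))
s=manip.sense(); print(s["ee_pos"])
```

```text
hinge [554.05423959 220.54025825] len 102.99782150256559 yang 73.9253394768902
tab [481.03568073 202.45143221] [464.62084366 142.23152159] 62.41702100179017 ang 74.75265241698115
tab pred [470.55201048 165.50956015] tab in frame [np.float64(-65.15504780467067), np.float64(-64.25381886201869)] [np.float64(-37.59967170304683), np.float64(-100.01018601859178)] x [ 0.9609017  -0.27688971]
ptr [ 686.10370863 -173.57720054] 149.08327261423705 -10.464406693034341
red [ 492.6 -204.6] 74.66739582977297 -128.9114718458048
blue [ 612.5 -127.8] 75.35708327688911 14.36817539367877
scanner [ 814.28295382 -194.25758763   20.        ]
[ 250.7978362  -516.61269335  213.43314565]
```

```bash
cat >> h.py <<'E'
def delta(x,y,z,yang):
    "tool-frame shift (after turning) and turn about tool z to reach target, tool down"
    from scipy.spatial.transform import Rotation as R
    s=manip.sense(); r=R.from_quat(s["orientation"]); M=r.as_matrix()
    cur=np.arctan2(M[1,1],M[0,1]); g=np.radians(yang); d=np.array([x,y,z])-s["ee_pos"]
    tw=(g-cur+np.pi)%(2*np.pi)-np.pi
    ex=np.array([-np.sin(g),np.cos(g),0]); ey=np.array([np.cos(g),np.sin(g),0])
    print("t",s["t"],"pos",s["ee_pos"].round(1),"yang",np.degrees(cur).round(1),"tilt",M[:,2].round(3),"F",s["force"].round(1),"op",round(s["opening"],1),"grip",round(s["grip_force"],1),"j",s["joint_positions"].round(2))
    print("turn z %.3f shift %s"%(-tw,np.round([d@ex,d@ey,-d[2]],1)))
E
python3 -m jog '0 0 0 0 0 -0.14 0.06;0 0 0 0 0 -0.14 0.06;0 0 0 0 0 -0.14 0.06;0 0 0 0 0 -0.14 0.06;0 0 0 0 0 -0.14 0.06;0 0 0 0 0 -0.14 0.06;0.048 0.0015 0 0 0 0 0.06;0.048 0.0015 0 0 0 0 0.06;0.048 0.0015 0 0 0 0 0.06;0.048 0.0015 0 0 0 0 0.06;0.048 0.0015 0 0 0 0 0.06;0.048 0.0015 0 0 0 0 0.06'
python3 -m jog '0.048 0.0015 0 0 0 0 0.06;0.048 0.0015 0 0 0 0 0.06;0.048 0.0015 0 0 0 0 0.06;0.048 0.0015 0 0 0 0 0.06;0.048 0.0015 0 0 0 0 0.06;0.048 0.0015 0 0 0 0 0.06;0.048 0.0015 0 0 0 0 0.06;0.048 0.0015 0 0 0 0 0.06;0.048 0.0015 0 0 0 0 0.06;0 0 0 0 0 0 0.06;0 0 0 0 0 0 0.06'
python3 -c "
from h import *
delta(471,166,100,-16)"
```

```text
t: 1.3
ee_pos: [338.9, -240.8, 214.1]
orientation: [0.799, 0.602, 0.0, -0.0]
force: [1.3, 0.3, 0.2]
opening: 60.1
grip_force: 0.0
t: 2.4
ee_pos: [470.3, 169.4, 213.7]
orientation: [0.798, 0.603, -0.001, -0.0]
force: [-0.2, -0.6, 0.2]
opening: 60.1
grip_force: 0.0
t 2.4 pos [470.3 169.4 213.7] yang -15.8 tilt [-0.002 -0.001 -1.   ] F [-0.2 -0.6  0.2] op 60.1 grip 0.0 j [ 0.17  0.05  1.72 -0.    1.37  0.45]
turn z 0.003 shift [ -3.1   1.6 113.7]
```

```bash
python3 -m jog '-0.007 0.0015 0.03 0 0 0 0.05;0 0 0.03 0 0 0 0.05;0 0 0.03 0 0 0 0.05;0 0 0.03 0 0 0 0.05;0 0 0.03 0 0 0 0.05;0 0 0.029 0 0 0 0.05;0 0 0 0 0 0 0.05;0 0 0 0 0 0 0;0 0 0 0 0 0 0;0 0 0 0 0 0 0;0 0 0 0 0 0 0;0 0 0 0 0 0 0'
python3 - <<'E'
from h import *
delta(471,166,34,-16)
p,d=manip.snapshot("side"); cv2.imwrite("pics/s1.png",cv2.resize(p[210:350,200:420],None,fx=3,fy=3))
E
```

```text
t: 3.6
ee_pos: [471.1, 161.7, 36.4]
orientation: [0.799, 0.602, 0.001, 0.0]
force: [0.4, 0.1, 0.1]
opening: -0.1
grip_force: 0.0
t 3.6 pos [471.1 161.7  36.4] yang -16.0 tilt [ 0.002  0.    -1.   ] F [0.4 0.1 0.1] op -0.1 grip 0.0 j [0.16 0.27 1.88 0.   0.99 0.44]
turn z 0.000 shift [ 4.1 -1.3  2.4]
```

View pics/s1.png

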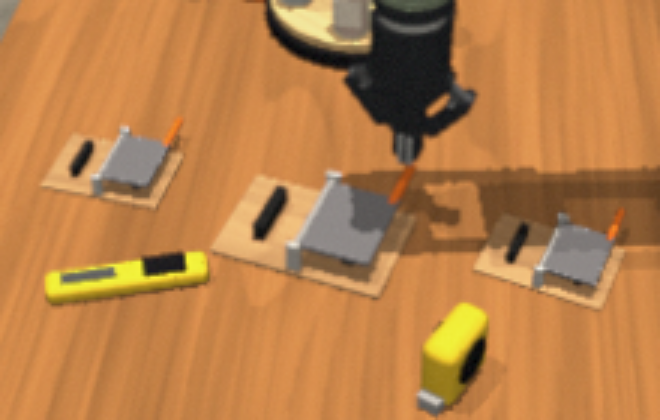

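The side crop shows the closed fingers at full-image (335,263). The tab runs from (331.5,277) to (337.5,265.5), so the fingers look to be just past its outer end. I'll check with rays.

Run:
```python
from h import *
for q in((331.5,276.5),(337.3,266),(335,263.3)): print(q,onz("side",q,30).round(1),onz("side",q,25).round(1))
p=cv2.imread("pics/side0.png"); h=cv2.cvtColor(p,cv2.COLOR_BGR2HSV)
m=cv2.inRange(h,(5,200,150),(13,255,255))[255:290,320:350]; ii=np.argwhere(m)+[255,320]
print(len(ii)); i=ii[ii[:,0].argmin()],ii[ii[:,0].argmax()]; print(i,[onz("side",q[::-1],32).round(1) for q in i])
# top vs side consistency on red lid
K,D,T=model("side"); print([cv2.projectPoints(np.array([w],float),cv2.Rodrigues(T[:3,:3])[0],T[:3,3],K,D)[0].ravel().round(1) for w in([492.6,-204.6,122],[481,202.5,31],[464.6,142.2,31],manip.sense()["ee_pos"]+[0,0,-11])])
```

```text
(331.5, 276.5) [480.7 198.4  30. ] [480.9 193.2  25. ]
(337.3, 266) [466.5 152.7  30. ] [466.6 147.3  25. ]
(335, 263.3) [473.8 141.5  30. ] [474. 136.  25.]
25
(array([264, 336]), array([276, 331])) [array([470.7, 146.6,  32. ]), array([482.1, 198.5,  32. ])]
[array([335.6, 175.7]), array([331.3, 277.2]), array([338.1, 263.4]), array([335.6, 269.2])]
```

Run:
```python
from h import *
a,d=manip.snapshot("side"); b,e=manip.snapshot("top")
cv2.imwrite("pics/z1.png",np.hstack([cv2.resize(a[220:295,300:375],(390,390),interpolation=2),cv2.resize(b[180:255,190:265],(390,390),interpolation=2)]))
print(d[256:280:2,330:342].round())
K,D,T=model("side")
print([(T@np.r_[w,1])[2] for w in((471.,161.7,25),(471,161.7,36),(471,161.7,60))])
```

```text
[[1424. 1301. 1296. 1295. 1290. 1292. 1286. 1289. 1277. 1292. 1291. 1299.]
 [1415. 1304. 1304. 1293. 1293. 1292. 1293. 1289. 1293. 1296. 1293. 1312.]
 [1404. 1304. 1307. 1300. 1301. 1298. 1295. 1298. 1303. 1296. 1301. 1405.]
 [1405. 1398. 1395. 1304. 1303. 1302. 1301. 1300. 1299. 1299. 1402. 1401.]
 [1393. 1392. 1388. 1308. 1311. 1313. 1302. 1301. 1339. 1394. 1388. 1393.]
 [1384. 1388. 1387. 1386. 1388. 1336. 1331. 1335. 1337. 1384.    0. 1385.]
 [1378. 1382. 1372. 1381. 1331. 1323. 1327. 1331. 1376. 1379. 1378. 1380.]
 [1373. 1373. 1377. 1321. 1317. 1318. 1320. 1370. 1364. 1368. 1379. 1372.]
 [1361. 1364. 1317. 1312. 1311. 1317. 1363. 1360. 1358. 1360. 1361. 1363.]
 [1357. 1311. 1303. 1311. 1310. 1355. 1359. 1357. 1356. 1354. 1354. 1354.]
 [1300. 1297. 1295. 1300. 1344. 1345. 1348. 1349. 1348. 1349. 1349. 1347.]
 [1295. 1297. 1297. 1296. 1340. 1339. 1344. 1343. 1341. 1346. 1338. 1341.]]
[np.float64(1331.6839819165275), np.float64(1325.3644642210236), np.float64(1311.5764256126517)]
```

View pics/z1.png

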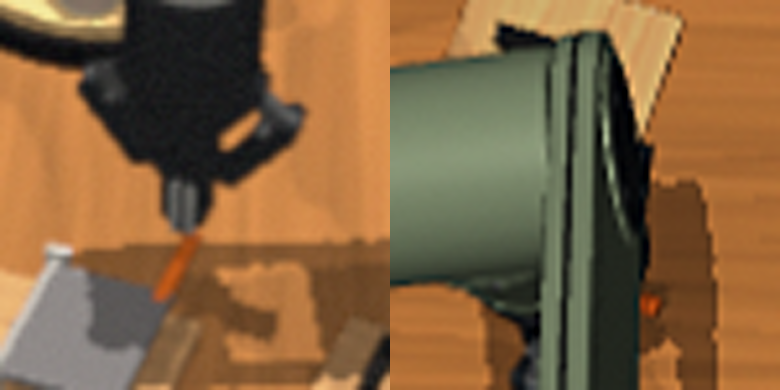

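The left half shows the closed fingers above the tab, clearly not around it. In the right half the arm hides the view. I'll take the fingertip position from depth.

Run:
```python
from h import *
K,D,T=model("side")
def dep(uv,z):
    c,r=ray("side",uv); return (c+r*z).round(1)
print("tips",dep((335,264),1309),dep((336,262),1301),"barend",dep((336.5,266),1333),"bar",dep((332,275),1299),"table",dep((326,270),1352),dep((345,270),1363))
print(manip.sense()["ee_pos"])
```

```text
tips [472.8 170.   53. ] [470.  172.4  63.1] barend [468.7 155.   31.9] bar [479.5 196.2  33.9] table [499.6 150.4   9.3] [443.4 137.4   1.6]
[470.57951662 161.62234252  35.76264805]
```

```bash
python3 -m jog '0 0 0 0 0 0 0.04;0 0 0 0 0 0 0.04;0 0 0 0 0 0 0.04;0 0 0.005 0 0 0 0.04;0 0 0.005 0 0 0 0.04;0 0 0.004 0 0 0 0.04;0 0 0 0 0 0 0;0 0 0 0 0 0 0;0 0 0 0 0 0 0;0 0 0 0 0 0 0'
python3 - <<'E'
from h import *
p,d=manip.snapshot("side")
for v in range(256,274,2): print(v,d[v,330:342].round())
E
```

```text
t: 4.75
ee_pos: [470.7, 161.6, 21.7]
orientation: [0.799, 0.602, 0.0, 0.0]
force: [0.1, -0.1, -0.4]
opening: 0.1
grip_force: 0.0
256 [1303. 1290. 1287. 1292. 1289. 1298. 1289. 1284. 1282. 1283. 1282. 1284.]
258 [1411. 1300. 1294. 1293. 1296. 1305. 1290. 1290. 1284. 1288. 1293. 1290.]
260 [1404. 1308. 1304. 1305. 1299. 1295. 1296. 1294. 1297. 1300. 1295. 1310.]
262 [1399. 1307. 1309. 1305. 1302. 1303. 1301. 1295. 1303. 1304. 1297. 1320.]
264 [1390. 1321. 1315. 1305. 1308. 1303. 1303. 1308. 1306. 1306. 1310. 1392.]
266 [1386. 1383. 1387. 1317. 1314. 1307. 1312. 1308. 1313. 1307. 1387. 1384.]
268 [1387. 1372. 1381. 1376. 1315. 1312. 1310. 1312. 1374. 1378. 1372. 1374.]
270 [1369. 1370. 1373. 1321. 1318. 1322. 1328. 1370. 1373. 1365. 1372. 1371.]
272 [1364. 1365. 1315. 1314. 1314. 1314. 1364. 1365.    0. 1366. 1361. 1368.]
```

```bash
python3 -m jog '0 0 0 0 0 0 0.03;0 0 0 0 0 0 0.03;0 0 0 0 0 0 0.03;0 0 0.004 0 0 0 0.03;0 0 0.004 0 0 0 0.03;0 0 0.004 0 0 0 0.03;0 0 0 0 0 0 0;0 0 0 0 0 0 0;0 0 0 0 0 0 0;0 0 0 0 0 0 0'
python3 - <<'E'
from h import *
p,d=manip.snapshot("side")
for v in range(262,278,2): print(v,d[v,330:342].round())
E
```

```text
t: 5.8
ee_pos: [471.5, 161.0, 9.8]
orientation: [0.799, 0.602, 0.001, 0.001]
force: [3.5, -3.5, -1.9]
opening: 7.2
grip_force: 58.6
262 [1317. 1313. 1306. 1304. 1310. 1319. 1300. 1298. 1295. 1293. 1289. 1298.]
264 [1314. 1317. 1309. 1308. 1318. 1330. 1308. 1299. 1301. 1305. 1302. 1310.]
266 [1322. 1322. 1311. 1311. 1322. 1331. 1306. 1312. 1305. 1311.    0. 1315.]
268 [1327. 1316. 1319. 1317. 1332. 1324. 1309. 1308. 1312. 1315. 1315. 1312.]
270 [1367. 1326. 1326. 1321. 1318. 1318. 1323. 1319. 1315. 1318. 1320. 1365.]
272 [1368. 1365. 1310. 1308. 1313. 1314. 1363. 1321. 1360. 1360. 1357. 1359.]
274 [1356. 1308. 1302. 1299. 1309. 1355. 1358.    0. 1355. 1361. 1358. 1355.]
276 [1303. 1299. 1295. 1300. 1347. 1349. 1350. 1354. 1353. 1346. 1352. 1345.]
```

```bash
python3 -m jog '0 0 0 0 0 0 0.03;0 0 0 0 0 0 0.03;0 0 0.004 0 0 0 0.03;0 0 0.004 0 0 0 0.03;0 0 0 0 0 0 0.03;0 0 0 0 0 0 0;0 0 0 0 0 0 0;0 0 0 0 0 0 0;0 0 0 0 0 0 0'
python3 - <<'E'
from h import *
delta(471,166,0,-16)
p,d=manip.snapshot("side")
for v in range(268,278,2): print(v,d[v,330:342].round())
E
```

```text
t: 6.75
ee_pos: [471.7, 161.2, 1.9]
orientation: [0.799, 0.602, 0.001, 0.001]
force: [3.8, -2.4, -1.8]
opening: 7.6
grip_force: 58.5
t 6.75 pos [471.7 161.2   1.9] yang -16.0 tilt [ 0.002 -0.    -1.   ] F [ 3.8 -2.4 -1.8] op 7.6 grip 58.5 j [ 0.16  0.34  1.89 -0.    0.92  0.44]
turn z 0.000 shift [ 4.4 -2.   1.9]
268 [1324. 1322. 1320. 1315. 1330. 1328. 1317. 1315. 1312. 1316. 1310. 1329.]
270 [1332. 1324. 1320. 1324. 1316. 1321. 1318. 1315. 1319. 1317. 1319. 1328.]
272 [1362. 1330. 1314. 1312. 1312. 1317. 1321. 1315. 1325. 1320. 1320.    0.]
274 [1351. 1307. 1308. 1308. 1309. 1355. 1351. 1327. 1357. 1353. 1354. 1359.]
276 [1303. 1300. 1301. 1300. 1344. 1347. 1357. 1349. 1345. 1349. 1354. 1341.]
```

```bash
python3 -m jog '0 0.001 -0.0084 0 0 0 0;0 0.0012 -0.0084 0 0 0 0;0 0.003 -0.008 0 0 0 0;0 0.0035 -0.0077 0 0 0 0;0 0.0048 -0.007 0 0 0 0;0 0.0055 -0.0065 0 0 0 0'; python3 -m jog '0 0.0065 -0.0055 0 0 0 0;0 0.007 -0.0048 0 0 0 0;0 0.0077 -0.0035 0 0 0 0;0 0.008 -0.003 0 0 0 0;0 0.0084 -0.0012 0 0 0 0;0 0.0084 -0.001 0 0 0 0;0 0 0 0 0 0 0'
```

```text
t: 7.4
ee_pos: [486.8, 156.8, 47.0]
orientation: [0.799, 0.602, -0.001, -0.002]
force: [-1.1, 1.2, -0.1]
opening: 7.5
grip_force: 58.9
t: 8.1
ee_pos: [535.5, 143.1, 69.4]
orientation: [0.798, 0.602, 0.001, 0.001]
force: [-0.5, -1.4, 8.8]
opening: 6.9
grip_force: 60.3
```

```bash
python3 -m jog '0 0.0084 0.001 0 0 0 0;0 0.0084 0.0012 0 0 0 0;0 0.008 0.003 0 0 0 0;0 0.0077 0.0035 0 0 0 0;0 0.007 0.0048 0 0 0 0;0 0.0065 0.0055 0 0 0 0'; python3 -m jog '0 0.0055 0.0065 0 0 0 0;0 0.0048 0.007 0 0 0 0;0 0.0035 0.0077 0 0 0 0;0 0.003 0.008 0 0 0 0;0 0.0012 0.0084 0 0 0 0;0 0.001 0.0084 0 0 0 0;0 0 0 0 0 0 0'
python3 - <<'E'
from h import *
p,d=manip.snapshot("side"); cv2.imwrite("pics/s2.png",cv2.resize(p[210:330,240:400],None,fx=4,fy=4))
E
```

```text
t: 8.7
ee_pos: [578.0, 131.1, 47.5]
orientation: [0.798, 0.602, 0.0, 0.0]
force: [0.8, 2.1, 2.5]
opening: 7.5
grip_force: 64.9
t: 9.4
ee_pos: [596.8, 126.4, 0.9]
orientation: [0.799, 0.601, 0.001, 0.0]
force: [3.6, 4.2, 3.5]
opening: 7.9
grip_force: 70.0
```

View pics/s2.png

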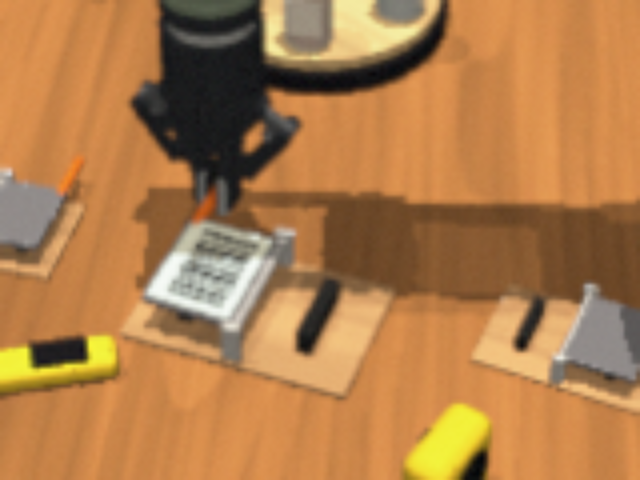

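The crop shows the plate lying flipped with its barcode up and the tab still in the fingers. I'll release, lift and move to the red lid.

```bash
python3 -m jog '0 0 0 0 0 0 0.03;0 0 0 0 0 0 0.03;0 0 0 0 0 0 0.03;0 0 0 0 0 0 0.03;0 0 -0.03 0 0 0 0.03;0 0 -0.04 0 0 0 0.03;0 0 -0.04 0 0 0 0.06;0 0 -0.04 0 0 0 0.065;0 0 -0.04 0 0 0 0.065;0 0 0 0 0 0.13 0.065;0 0 0 0 0 0.13 0.065;0 0 0 0 0 0.14 0.065'
python3 - <<'E'
from h import *
delta(492.6,-204.6,190,-39)
p,d=manip.snapshot("top"); h=cv2.cvtColor(p,cv2.COLOR_BGR2HSV)[160:240,185:260]
print("white px",(cv2.inRange(h,(0,0,170),(179,60,255))>0).sum())
E
```

```text
t: 10.65
ee_pos: [595.3, 125.4, 191.9]
orientation: [0.903, 0.429, 0.0, 0.0]
force: [0.3, 0.2, -0.5]
opening: 64.7
grip_force: 0.0
t 10.65 pos [595.3 125.4 191.9] yang -39.2 tilt [ 0. -0. -1.] F [ 0.3  0.2 -0.5] op 64.7 grip 0.0 j [ 0.07  0.29  1.48 -0.    1.37  0.75]
turn z -0.004 shift [-321.1  127.9    1.9]
white px 13
```

```bash
python3 -m jog '-0.040 0.016 0 0 0 0 0.065;-0.040 0.016 0 0 0 0 0.065;-0.040 0.016 0 0 0 0 0.065;-0.040 0.016 0 0 0 0 0.065;-0.040 0.016 0 0 0 0 0.065;-0.040 0.016 0 0 0 0 0.065;-0.040 0.016 0 0 0 0 0.065;-0.040 0.016 0 0 0 0 0.065;0 0 0 0 0 0 0.065;0 0 0 0 0 0 0.065'
python3 - <<'E'
from h import *
delta(492.6,-204.6,190,-39)
p,d=manip.snapshot("side"); cv2.imwrite("pics/s3.png",cv2.resize(p[100:330,230:410],None,fx=3.3,fy=2.6))
h=cv2.cvtColor(p,cv2.COLOR_BGR2HSV); w=np.argwhere(cv2.inRange(h,(0,0,150),(179,50,255))[255:300,270:320])
print("white side",len(w))
np.save("sd.npy",d)
E
```

```text
t: 11.7
ee_pos: [493.4, -204.5, 191.2]
orientation: [0.902, 0.431, -0.0, -0.0]
force: [0.3, -0.3, -0.5]
opening: 64.8
grip_force: 0.0
t 11.7 pos [ 493.4 -204.5  191.2] yang -39.0 tilt [-0.     0.001 -1.   ] F [ 0.3 -0.3 -0.5] op 64.8 grip 0.0 j [-0.56  0.14  1.67  0.    1.33  0.12]
turn z 0.001 shift [-0.6 -0.6  1.2]
white side 520
```

View pics/s3.png

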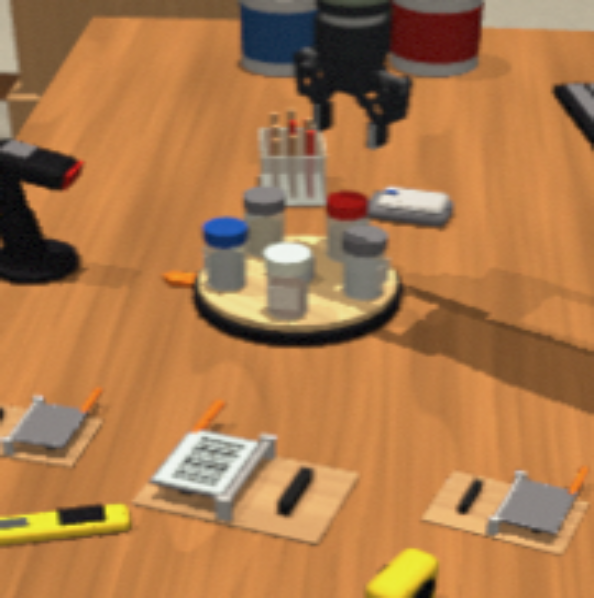

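The crop shows the order plate flipped with its barcode up. The open fingers are centred over the red lid, with their tips about 100 mm above it.

```bash
python3 -m jog '0 0 0.02 0 0 0 0.065;0 0 0.02 0 0 0 0.065;0 0 0.02 0 0 0 0.065;0 0 0.01 0 0 0 0.065;0 0 0.01 0 0 0 0.065;0 0 0 0 0 0 0.065' && python3 -m jog '0 0 0.01 0 0 0 0.065;0 0 0.01 0 0 0 0.065;0 0 0.01 0 0 0 0.065;0 0 0.005 0 0 0 0.065;0 0 0 0 0 0 0.055;0 0 0 0 0 0 0.055;0 0 0 0 0 0 0.055'
python3 - <<'E'
from h import *
p,d=manip.snapshot("side"); cv2.imwrite("pics/s4.png",cv2.resize(p[130:240,270:390],None,fx=5,fy=5))
E
```

```text
t: 12.35
ee_pos: [493.5, -202.5, 110.2]
orientation: [0.902, 0.432, -0.001, -0.001]
force: [-0.2, -0.2, 0.4]
opening: 65.1
grip_force: 0.0
t: 13.05
ee_pos: [494.5, -204.0, 76.9]
orientation: [0.902, 0.431, 0.0, 0.0]
force: [0.5, -0.6, 0.3]
opening: 55.0
grip_force: 0.0
```

View pics/s4.png

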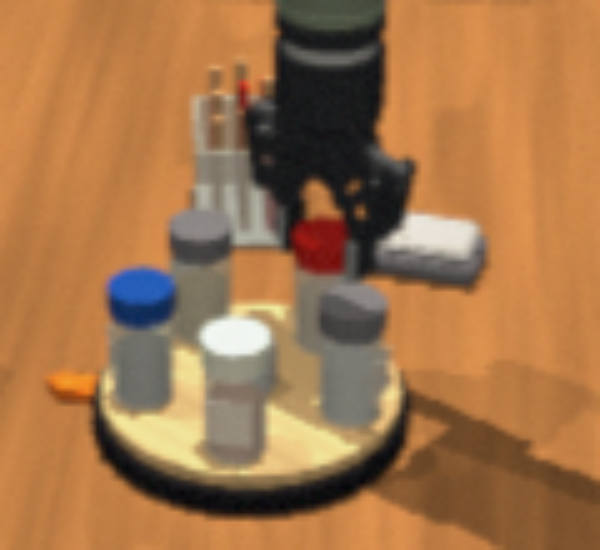

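The fingers straddle the red lid at lid height, clear of everything else. Now I'll turn the carousel counter-clockwise.

```bash
python3 -m jog '0.0006 0.0091 0 0 0 -0.122 0.055;0.0006 0.0091 0 0 0 -0.122 0.055;0.0006 0.0091 0 0 0 -0.122 0.055;0.0006 0.0091 0 0 0 -0.122 0.055;0.0006 0.0091 0 0 0 -0.122 0.055;0.0006 0.0091 0 0 0 -0.122 0.055;0.0006 0.0091 0 0 0 -0.122 0.055;0.0006 0.0091 0 0 0 -0.122 0.055;0 0 0 0 0 0 0.055'
python3 - <<'E'
from h import *
a=np.radians(-129+56); delta(540+75*np.cos(a),-146.5+75*np.sin(a),77,-39+56)
E
```

```text
t: 14.0
ee_pos: [564.0, -216.9, 76.9]
orientation: [0.595, 0.804, 0.0, 0.001]
force: [-0.8, 0.9, 0.6]
opening: 55.2
grip_force: 0.0
t 14.0 pos [ 564.  -216.9   76.9] yang 17.0 tilt [ 0.001 -0.001 -1.   ] F [-0.8  0.9  0.6] op 55.2 grip 0.0 j [-0.51  0.41  1.59  0.    1.15 -0.81]
turn z 0.000 shift [-0.6 -2.4 -0.1]
```

```bash
python3 -m jog '0.0006 0.0093 0 0 0 -0.122 0.055;0.0006 0.0093 0 0 0 -0.122 0.055;0.0006 0.0093 0 0 0 -0.122 0.055;0.0006 0.0093 0 0 0 -0.122 0.055;0.0006 0.0093 0 0 0 -0.122 0.055;0.0006 0.0093 0 0 0 -0.122 0.055;0.0006 0.0093 0 0 0 -0.122 0.055;0.0006 0.0093 0 0 0 -0.122 0.055;0.0006 0.0093 0 0 0 -0.120 0.055;0 0 0 0 0 0 0.055;0 0 0 0 0 0 0.055'
python3 - <<'E'
from h import *
a=np.radians(-10.2); delta(540+75*np.cos(a),-146.5+75*np.sin(a),77,79.8)
E
```

```text
t: 15.1
ee_pos: [615.7, -156.8, 76.7]
orientation: [0.091, 0.996, -0.0, 0.0]
force: [-0.4, 0.4, 0.4]
opening: 54.8
grip_force: 0.0
t 15.1 pos [ 615.7 -156.8   76.7] yang 79.6 tilt [ 0. -0. -1.] F [-0.4  0.4  0.4] op 54.8 grip 0.0 j [-0.39  0.47  1.5   0.    1.17 -1.77]
turn z -0.003 shift [ 1.3 -3.3 -0.3]
```

```bash
python3 -m jog '0.001 -0.003 0 0 0 0 0.055;0 0 0 0 0 0 0.055;0 0 0 0 0 0 0.03;0 0 0 0 0 0 0.03;0 0 0 0 0 0 0.03;0 0 0 0 0 0 0.03;0 0 0 0 0 0 0.03;0 0 0 0 0 0 0.03'
python3 - <<'E'
from h import *
a=np.radians(-10.2); delta(540+75*np.cos(a),-146.5+75*np.sin(a),77,79.8)
p,d=manip.snapshot("side"); q,e=manip.snapshot("top")
for n,i in(("side",p),("top",q)):
    h=cv2.cvtColor(i,cv2.COLOR_BGR2HSV); m=cv2.inRange(h,(0,150,70),(4,255,255)); k=np.zeros_like(m); k[150:260,270:410]=m[150:260,270:410]
    _,l,s,c=cv2.connectedComponentsWithStats(k); j=1+np.argmax(s[1:,4]) if len(s)>1 else 0; print(n,s[j],c[j].round(1),onz(n,c[j],118).round(1))
cv2.imwrite("pics/fin.png",np.hstack([cv2.resize(p[150:250,255:355],(390,390),interpolation=2),cv2.resize(q[150:260,300:410],(390,390),interpolation=2)]))
E
```

```text
t: 15.9
ee_pos: [614.3, -159.7, 77.1]
orientation: [0.089, 0.996, -0.0, 0.0]
force: [-2.1, 0.5, 5.2]
opening: 44.3
grip_force: 62.2
t 15.9 pos [ 614.3 -159.7   77.1] yang 79.8 tilt [ 0. -0. -1.] F [-2.1  0.5  5.2] op 44.3 grip 62.2 j [-0.39  0.47  1.5  -0.    1.17 -1.78]
turn z 0.000 shift [ 0.5 -0.2  0.1]
side [300 179   5  11  41] [301.8 183.6] [ 603.8 -150.7  118. ]
top [     0      0    640    400 256000] [319.5 199.5] [556.3 -52.9 118. ]
```

View pics/fin.png

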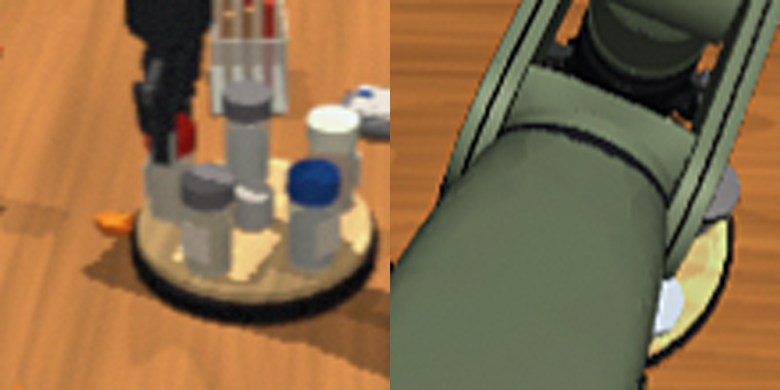

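The gripper holds the red lid over the orange pointer. As an independent check, I'll work out the carousel angle from the visible blue and grey lids.

Run:
```python
from h import *
f=lambda u,v:(255+u/3.9,150+v/3.9); C=np.array([540,-146.5])
for n,q,z,o in(("blue",f(315,173),122,144),("grey",f(209,180),122,72),("grey2",f(248,92),122,-72),("white",f(333,118),122,-144),("ptr",f(96,220),12,0)):
    w=onz("side",q,z)[:2]; v=w-C; print(n,w.round(1),np.hypot(*v).round(1),"implied red deg",((np.degrees(np.arctan2(v[1],v[0]))-o+180)%360-180).round(1))
```

```text
blue [485.9 -88.1] 79.6 implied red deg -11.2
grey [572.6 -70.2] 83.0 implied red deg -5.2
grey2 [ 552.3 -214.1] 68.7 implied red deg -7.7
white [ 474.8 -176.4] 71.7 implied red deg -11.4
ptr [ 686.4 -160.6] 147.1 implied red deg -5.5
```

```bash
python3 -c "
from plant import manip
print(manip.hand_in())"
```

```text
the job is handed in; nothing more can be done
None
```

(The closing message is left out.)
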